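Pile two plywood leaves and hold them against the sprung stop

ROBOT

A 6-joint arm with a two-finger parallel gripper is mounted at the origin on the work surface. World frame = base frame: x ahead of the robot, y to its left, z up, the work surface at z = 0. Lengths are in m, angles in rad, forces in N, time in s.
With the tool pointing down it reaches from about 0.25 to 0.8 m from the base axis. Payload 8.5 kg.
Tool frame: the origin (TCP) lies between the finger pads; the fingertips stand 8 mm ahead of it and the grasp point (between the pads) lies 11 mm behind it (tcp_to_tips is the distance from the TCP to the fingertips, in m); y points along the fingers, z is the direction in which the jaws open and shut, and the axes are right-handed (so a half turn about y gives the same grasp; the last joint's range is limited). The gripper opens to 85 mm and grips with 20 to 120 N. Pads are 22 mm wide; open, the fingers measure 114 mm over their backs; the gripper's body (76 mm by 85 mm) begins 54 mm behind the grasp point. The pads swing forward as they close: fully open they stand 13 mm farther back than shut.
Start: joints at [-1.144, 0.238, -0.013, 1.319, 0, 1.571], TCP at [0.217, -0.478, 0.239] pointing down, gripper open.
Joint ranges: [-2.66, 2.66], [-1.03, 1.9], [-1.14, 1.46], [-1.82, 2.27], [-1.45, 1.34], [-3.14, 3.14]. Speed limits (rad/s): [2.22, 2.22, 2.79, 3.14, 3.14, 3.14].

INTERFACE

Orientations are given as a rotation vector (axis times angle).
In Python, from bench import get_state, grab_frame, camera_info, close_job, tcp_to_tips gives the robot as it stands. The module is installed in compiled form; this text tells all that it offers.
- The arm moves only by the shell command python3 -m creep 'ROWS' [FORCE]. ROWS is JSON, a list of rows, each a list of 3 entries, a list of its own where there are three numbers: the shift along the tool's x, y, z in cm, then the turn, a rotation vector about the tool's x, y, z in rad, then the closure, from 0 (fully open) to 1 (shut). In form: [[[dx, dy, dz], [ax, ay, az], jaw], ...]. A call has 1 to 20 rows; each row shifts and turns the pose as measured when the row begins, along the tool's axes as they then stand; what a row does not reach is not made up. A row lasts 1/12 s, in which the tool goes at most 41.7 mm and 7.16 degrees, less where a joint would pass 70% of its speed; a pose out of reach is approached as far as the arm can. A call with a gripper value outside its range is refused whole. The fingers move at their own pace and stop on an object; FORCE is the grip in N (left out, the last holds). Time passes only in rows, so rows that do not move let the fingers close. It gives the time, the measured TCP pose, the force and the opening at its end, in the units of the state.
- get_state(): the state, without advancing time (a new reading comes with each control period).
- grab_frame(name): name is "scene" or "top"; returns (picture, depth): 480x640x3 uint8, red, green, blue; 480x640 float32, m along the optical axis (not along the pixel's ray), 0 where there is no reading.
- camera_info(name): a dict with "mtx" (3x3 intrinsics, pixels), "world_from_camera" (4x4, takes a point from camera to world coordinates). Camera axes: x right, y down, z forward; pixel columns grow to the right and rows downward; lengths in m; the calibration is good to about 2 mm. A picture is of the moment at which its call begins. camera_info takes no time and is no camera call.
- close_job(): hands the job in, once; it reports no verdict.
The state is a dict: "clock": time; "joint_positions": joint angles; "joint_velocities": joint speeds; "joint_torque": joint torques, N m; "ee_pos": TCP position; "eef_rot": TCP orientation; "ft_force": force on the tool from outside, world axes, zero at the start; "torque": the same for the moment, N m; "opening": opening from 0.0 (shut) to 1.0 (fully open).
Only numpy, scipy, OpenCV 4.12 (cv2) and the standard library are available. Lean on these libraries where they do the work, as an engineer would, in place of code of your own. Each camera call takes 0.05 s, during which the arm holds its last target.

TASK

Pick up the loose plywood leaf from the bench and gently lay it squarely on top of the matching leaf that lies on the fixture board, tongue over tongue, sides in line. Then push the two-leaf pile along the board, square ends first, so that both leaves sit flush against the grey pad of the sprung stop, and push the stop back until the end of its pointer stands between the two brass index ribs, about 10 N; do not push it all the way to its limit. Finish while holding that steady push on the leaves, with only the leaves touching the stop, so that a colleague can drive the screws; leave the other things on the bench alone.

Things in the scene. Friction and masses are not known exactly. Their poses are not given: they have to be found in the camera images.
- upper_centre (a point): the loose leaf that starts flat on the bench: flat plywood leaf 100 x 50 x 15 mm, 70 to 110 g, with a tongue (25 long, 36 wide, as thick) on the middle of one short side; the other short side is the square end. Point: centre of the 100 x 50 rectangle, half-way up; x points to the square end (50 mm away), the tongue ends 75 mm away along -x; y across, z up.
- lower_centre (a point): the leaf that starts loose, a little askew, on the fixture board, 25 to 55 mm short of the stop: flat plywood leaf 100 x 50 x 15 mm, 70 to 110 g, with a tongue (25 long, 36 wide, as thick) on the middle of one short side; the other short side is the square end. Point: centre of the 100 x 50 rectangle, half-way up; x points to the square end (50 mm away), the tongue ends 75 mm away along -x; y across, z up.
- upper_front (a point): middle of the square end of the leaf that starts on the bench, half-way up; axes as that leaf.
- lower_front (a point): middle of the square end of the leaf that starts on the board, half-way up; axes as that leaf.
- fixture: fixture fixed to the bench: dark wooden board 300 x 130 mm, 10 mm thick, from -125 to +175 mm along its x; origin on the bench surface; x = direction of the push, towards the stop. Beyond the stop a fixed aluminium block (x 127 to 170 mm, 110 wide, top 50 mm above the bench) carries two rows of low brass ribs 10 mm apart along x, on each side of the pointer.
- pad_face (a point): middle of the face of the stop's upright grey pad (100 mm wide, top 55 mm above the bench), 25 mm above the bench (level of the joint between the piled leaves); x is the direction of the push (into the stop), y along the face, z up. Moves with the stop; with the stop out it lies 80 mm along x from the fixture's origin.
- stop (a joint): how far the stop (pad, steel plate, thin dark pointer on top) is pushed back along x, in m: 0 out, limit 0.022. A spring returns it: force = 4 N + 500 N per metre, so 7 N at 0.006 and 12 N at 0.016. The pointer's end is level with the near ribs at 0.006, with the far ribs at 0.016.
- sanding_block: cork and wood sanding block 110 x 65 x 40 mm; origin under its centre. Bystander, loose: leave it alone.
- screwdriver: screwdriver lying on the bench, about 200 mm long. Bystander, loose: leave it alone.
- glue: white glue bottle, 56 mm across, 130 mm tall, standing; origin under its centre. Bystander, loose: leave it alone.
- screw_tin: open steel tin, 72 mm across, 45 mm tall; origin under its centre. Bystander, loose: leave it alone.

How it is judged:
On the way:
1. the bench leaf lies flat and squarely on the board leaf, tongue over tongue, with the stop still out (z of upper_centre in the frame of lower_centre between 0.012 and 0.018 m and x of upper_centre in the frame of lower_centre between -0.015 and 0.015 m and y of upper_centre in the frame of lower_centre between -0.012 and 0.012 m and angle between the x axis of upper_centre and the x axis of lower_centre, either way round below 0.15 rad and distance between upper_front and lower_front below 0.03 m and value of joint stop below 0.004 m), for 0.2 s.
At the end, for the whole second after the job is handed in: Robot still pushing the leaves (over 2 N), not touching the stop; stop held still, 6 to 16 mm back (7 to 12 N); both square ends within 3 mm of the pad; leaves flat, one on the other, within 6 mm sideways and 0.06 rad; lower leaf on the board, within 0.06 rad of square to the pad (value of joint stop between 0.006 and 0.016 m and velocity of joint stop between -0.01 and 0.01 m/s and x of each of upper_front, lower_front in the frame of pad_face above -0.003 m and y of upper_centre in the frame of lower_centre between -0.006 and 0.006 m and z of upper_centre in the frame of lower_centre between 0.0125 and 0.0175 m and height (world z) of lower_centre below 0.0195 m and angle between the x axis of upper_centre and the x axis of lower_centre, either way round below 0.06 rad and angle between the x axis of lower_centre and the x axis of pad_face, either way round below 0.06 rad and contact force between any of upper, lower and stop above 3 N and contact force between each of the fingers, the arm and stop below 0.3 N and (contact force between any of the fingers, the arm and upper above 2 N or contact force between any of the fingers, the arm and lower above 2 N)); the arm keeps its last pose, push and grip.
It fails at once if the stop is pushed to its limit (over 20.5 mm) (value of joint stop above 0.0205 m).
It fails at once if the leaf is dropped from a couple of centimetres or thrown (linear speed of upper above 0.6 m/s and contact force between the fingers and upper below 0.1 N).
It fails at once if a bystander is disturbed (moved over 30 mm) (distance of any of sanding_block, glue, screwdriver, screw_tin from where it was at the start of the episode above 0.03 m).
It also fails if it takes over 51 s, if anything falls off the work surface, if the arm or the gripper's body presses on something with over 40 N, if the wrist force passes 120 N, or if a joint passes its speed limit or range.

## Working session

There is one attempt and no reset: what is moved stays moved. The work goes in short steps, Python scripts to look and compute and a shell command to move; the robot and the scene stay as the last step left them, time stands still between calls to the robot, and variables do not carry over. Pictures are saved under pics/ and viewed, and the job is handed in when it is done.

```bash
mkdir -p pics; ls; python3 - <<'E'
from bench import *
import cv2,numpy as np
print(get_state()); print(tcp_to_tips)
for n in("scene","top"):
    p,d=grab_frame(n); cv2.imwrite(f"pics/{n}0.png",p[:,:,::-1]); np.savez(f"{n}0.npz",p=p,d=d)
    c=camera_info(n); print(n,np.round(c["mtx"],2),np.round(c["world_from_camera"],4))
E
```

```text
pics
{'clock': 0.0, 'joint_positions': array([-1.14396085e+00,  2.38769457e-01, -1.42550299e-02,  1.31919818e+00,
       -5.30073333e-06,  1.57081003e+00]), 'joint_velocities': array([ 7.92281814e-04,  1.22464057e-05,  1.96973059e-04,  8.99730896e-05,
       -1.22428585e-03,  9.06566005e-04]), 'joint_torque': array([ 5.44303439e-04, -5.38779294e+01,  3.46437764e+01,  1.84489531e-02,
        7.75189875e-06, -5.45703855e-06]), 'ee_pos': array([ 0.21717703, -0.47752963,  0.23868326]), 'eef_rot': array([-0.43065428,  1.98720392, -1.9843738 ]), 'ft_force': array([-1.13261144, -0.71183362,  0.74847017]), 'torque': array([-0.00367288, -0.04050574, -0.00052023]), 'opening': 1.000945410851459}
0.008
scene [[444.23   0.   321.65]
 [  0.   444.23 231.64]
 [  0.     0.     1.  ]] [[-0.5969  0.5929 -0.5405  1.2129]
 [ 0.8023  0.4318 -0.4122  0.4596]
 [-0.011  -0.6797 -0.7334  0.8411]
 [ 0.      0.      0.      1.    ]]
top [[575.68   0.   314.39]
 [  0.   575.68 227.09]
 [  0.     0.     1.  ]] [[ 2.4000e-03 -9.8790e-01  1.5480e-01  4.2820e-01]
 [-9.9980e-01 -5.5000e-03 -1.9400e-02  3.0000e-04]
 [ 2.0000e-02 -1.5470e-01 -9.8780e-01  1.2989e+00]
 [ 0.0000e+00  0.0000e+00  0.0000e+00  1.0000e+00]]
```

View pics/top0.png

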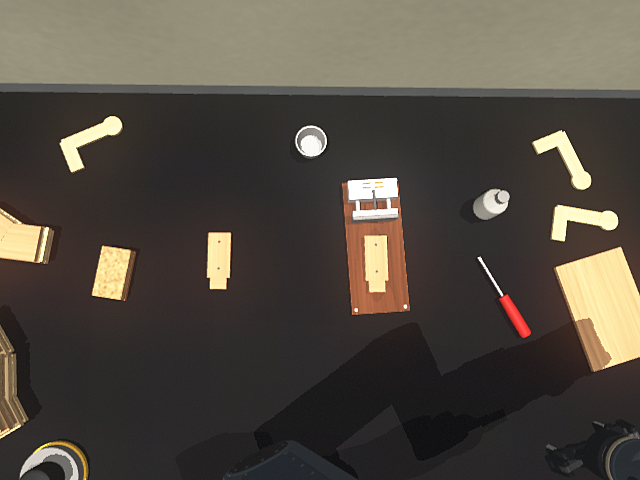

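View pics/scene0.png

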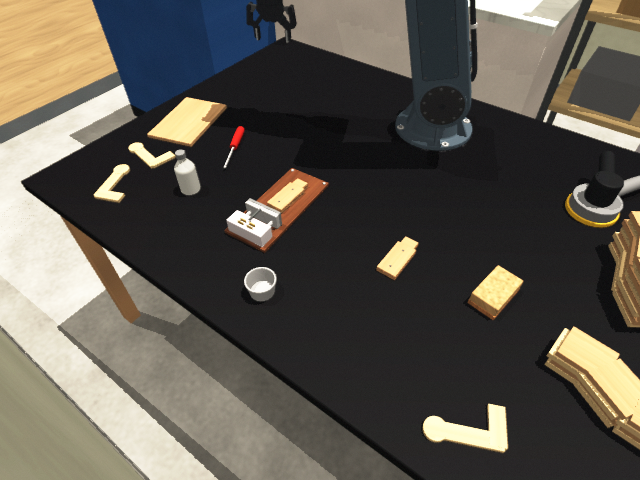

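The top view shows the loose leaf at about (219,260), tongue down at (218,288). The board leaf is at (376,263), tongue at (376,290), and the stop pad is at (375,214). Next I measure them on their planes.

```bash
cat > h.py <<'E'
import numpy as np,cv2
from bench import *
from scipy.spatial.transform import Rotation as R
def ray(name,uv,z):
    c=camera_info(name);K=c["mtx"];T=c["world_from_camera"]
    uv=np.atleast_2d(uv).astype(float)
    d=np.c_[(uv[:,0]-K[0,2])/K[0,0],(uv[:,1]-K[1,2])/K[1,1],np.ones(len(uv))]@T[:3,:3].T
    s=(z-T[2,3])/d[:,2]; return T[:3,3]+d*s[:,None]
def cloud(name,d):
    c=camera_info(name);K=c["mtx"];T=c["world_from_camera"]
    v,u=np.mgrid[:480,:640]
    P=np.stack([(u-K[0,2])/K[0,0]*d,(v-K[1,2])/K[1,1]*d,d],-1)
    return P@T[:3,:3].T+T[:3,3]
E
python3 - <<'E'
from h import *
z=np.load("top0.npz");p,d=z["p"],z["d"];W=cloud("top",d)
hsv=cv2.cvtColor(p,cv2.COLOR_RGB2HSV)
for nm,(u,v) in dict(loose=(219,255),low=(376,255),board=(395,290),board2=(360,300),pad=(375,214),plate=(375,205),block=(366,184),bench=(280,250)).items(): print(nm,p[v,u],hsv[v,u],np.round(W[v,u],4))
def rep(name,m,zz,k):
    n,l,s,c=cv2.connectedComponentsWithStats(m.astype(np.uint8)); i=l[k[1],k[0]]
    mm=(l==i).astype(np.uint8); print(name,"area",s[i])
    ct=max(cv2.findContours(mm,cv2.RETR_EXTERNAL,cv2.CHAIN_APPROX_NONE)[0],key=cv2.contourArea)[:,0]
    X=ray("top",ct,zz)[:,:2]
    print(np.round(cv2.minAreaRect((X*1000).astype(np.float32)),2) if 0 else cv2.minAreaRect((X*1000).astype(np.float32)), np.median(W[mm>0][:,2]))
leaf=(hsv[...,0]>12)&(hsv[...,0]<35)&(hsv[...,1]>40)&(hsv[...,2]>150)
rep("loose",leaf,.015,(219,255));rep("low",leaf,.025,(376,255))
o=p[165:325,330:420];cv2.imwrite("pics/c1.png",cv2.resize(o[:,:,::-1],None,fx=3.6,fy=3.6,interpolation=cv2.INTER_NEAREST))
o=p[215:305,190:250];cv2.imwrite("pics/c2.png",cv2.resize(o[:,:,::-1],None,fx=6,fy=6,interpolation=cv2.INTER_NEAREST))
E
```

```text
loose [254 235 171] [ 23  83 254] [0.5651 0.188  0.015 ]
low [254 234 171] [ 23  83 254] [ 0.5658 -0.1624  0.0235]
board [160  96  65] [ 10 151 160] [ 0.4887 -0.2051  0.013 ]
board2 [179 109  71] [ 11 154 179] [ 0.4665 -0.1271  0.0087]
pad [252 248 244] [ 15   8 252] [ 0.6523 -0.1569  0.0589]
plate [146 147 141] [ 35  10 147] [ 0.673  -0.1576  0.0557]
block [251 252 251] [ 60   1 252] [ 0.7209 -0.1386  0.0534]
bench [50 44 44] [ 0 31 50] [ 0.5789  0.0527 -0.0015]
loose area [ 207  232   24   57 1214]
((554.409423828125, 188.9295654296875), (50.43116760253906, 125.56291961669922), 89.88888549804688) 0.015389893739542138
low area [ 364  235   24   58 1201]
((547.1892700195312, -161.603271484375), (126.57180786132812, 50.852542877197266), 1.4123786687850952) 0.02528895768857664
```

View pics/c1.png

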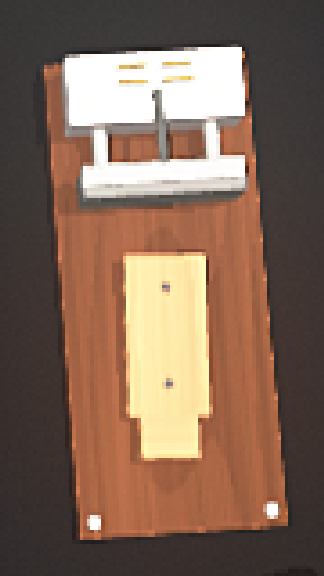

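View pics/c2.png

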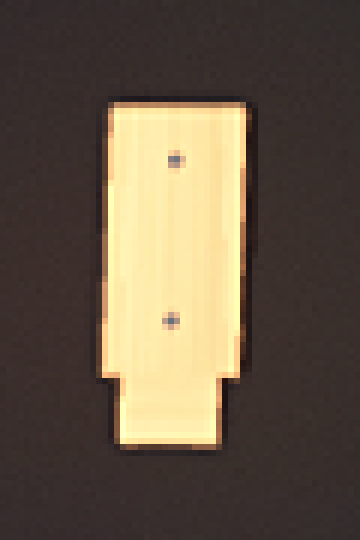

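The crops show both leaves clearly. In the low crop the board's long sides tilt about 5° in the image and the leaf is close to the world x axis. I'll fit the edges in metric.

```bash
cat >> h.py <<'E'
def sub_edges(p,u0,u1,vs,ch=None,thr=None):
    pass
def comp(m,k):
    n,l,s,c=cv2.connectedComponentsWithStats(m.astype(np.uint8)); return (l==l[k[1],k[0]])
def leafmask(p):
    h=cv2.cvtColor(p,cv2.COLOR_RGB2HSV); return (h[...,0]>12)&(h[...,0]<35)&(h[...,1]>40)&(h[...,2]>150)
def leafpose(p,k,z,m=None):
    """edges of rows (camera v ~ -world x): fit left/right sides"""
    m=comp(leafmask(p) if m is None else m,k); v=np.where(m.any(1))[0]; v0,v1=v.min(),v.max()
    L=[];Rr=[]
    wid=np.array([m[r].sum() for r in range(v0,v1+1)]); 
    W=[]
    for r in range(v0+2,v1-14):
        c=np.where(m[r])[0]; L.append((c.min()-.5,r)); Rr.append((c.max()+.5,r))
    out=[]
    for E in (L,Rr):
        X=ray("top",E,z); a=np.polyfit(X[:,0],X[:,1],1); out.append(a)
    c=int(np.median(np.where(m)[1]))
    top=ray("top",[(c,v0-.5)],z)[0]; bot=ray("top",[(c,v1+.5)],z)[0]
    return out,top,bot
E
python3 - <<'E'
from h import *
z=np.load("top0.npz");p,d=z["p"],z["d"]
for nm,k,zz in(("loose",(219,255),.015),("low",(376,255),.025)):
    o,t,b=leafpose(p,k,zz);print(nm,"slopes",[round(a[0],4) for a in o]," y@.565",[round(np.polyval(a,.565),4) for a in o],"front",np.round(t,4),"tongue",np.round(b,4))
h=cv2.cvtColor(p,cv2.COLOR_RGB2HSV)
bm=((h[...,0]<18)&(h[...,1]>110)&(h[...,2]>60))
L=[];Q=[]
for r in range(225,306):
    c=np.where(bm[r,330:425])[0]+330; L.append((c.min()-.5,r));Q.append((c.max()+.5,r))
for E in(L,Q):
    X=ray("top",E,.01); a=np.polyfit(X[:,0],X[:,1],1); print("board side slope",a[0],"y at .55",np.polyval(a,.55),"y at .57",np.polyval(a,.57),"res",np.std(X[:,1]-np.polyval(a,X[:,0])))
# near edge of the board
E=[]
for c in range(356,408):
    r=np.where(bm[290:330,c])[0]+290
    E.append((c,r.max()+.5))
X=ray("top",E,.01);a=np.polyfit(X[:,1],X[:,0],1);print("near edge slope dx/dy",a, "x at -.165",np.polyval(a,-.165))
# pad top front edge
m=(h[...,2]>225)&(h[...,1]<30)
E=[]
for c in range(356,396):
    r=np.where(m[200:222,c])[0]+200
    E.append((c,r.max()+.5))
X=ray("top",E,.055);a=np.polyfit(X[:,1],X[:,0],1);print("pad edge",a,np.polyval(a,-.158),np.std(X[:,0]-np.polyval(a,X[:,1])))
c=np.where(m[212])[0];print(c[(c>340)&(c<410)][[0,-1]])
E
```

```text
loose slopes [np.float64(0.006), np.float64(-0.0121)]  y@.565 [np.float64(0.2142), np.float64(0.1637)] front [0.6182 0.1917 0.015 ] tongue [0.4906 0.1881 0.015 ]
low slopes [np.float64(0.0097), np.float64(0.0194)]  y@.565 [np.float64(-0.136), np.float64(-0.1866)] front [ 0.6118 -0.1628  0.025 ] tongue [ 0.4825 -0.161   0.025 ]
board side slope 0.06795984003737274 y at .55 -0.09848609856839743 y at .57 -0.09712690176764999 res 0.0006591234344714737
board side slope 0.06989007156487573 y at .55 -0.23000894155485627 y at .57 -0.22861114012355876 res 0.0006849838359643366
near edge slope dx/dy [-0.07063344  0.42651382] x at -.165 0.4381683352174435
pad edge [-0.0595885   0.63743814] 0.6468531208247104 0.0022465929427439107
[353 397]
```

```bash
cat >> h.py <<'E'
def plan(tgt,yaw,verbose=True):
    """shift (cm, tool axes) and turn to reach TCP tgt, tool down, jaw axis (tool z) along +-world y rotated by yaw"""
    s=get_state();M=R.from_rotvec(s["eef_rot"]).as_matrix()
    cands=[]
    for sg in(1,-1):
        zt=sg*np.array([-np.sin(yaw),np.cos(yaw),0]);yt=np.array([0,0,-1.]);xt=np.cross(yt,zt)
        G=np.c_[xt,yt,zt]; cands.append((R.from_matrix(M.T@G).as_rotvec(),M.T@(np.array(tgt)-s["ee_pos"])*100))
    cands.sort(key=lambda c:np.linalg.norm(c[0]))
    print("t",round(s["clock"],2),"pos",np.round(s["ee_pos"],4),"F",np.round(s["ft_force"],2),"open",round(s["opening"],3))
    print("axes x,y,z:",np.round(M[:,0],3),np.round(M[:,1],3),np.round(M[:,2],3),"j",np.round(s["joint_positions"],2))
    for c in cands: print("turn",np.round(c[0],4),"shift cm",np.round(c[1],2))
E
python3 - <<'E'
from h import *
z=np.load("top0.npz");p=z["p"]
g=cv2.cvtColor(p,cv2.COLOR_RGB2GRAY).astype(float)
for nm,pts,zz in(("loose",[(219.2,241.7),(218.5,268.3)],.015),("low",[(376,244.5),(376.5,271.5)],.025)):
    q=[]
    for u,v in pts:
        u0,v0=int(round(u))-3,int(round(v))-3; w=np.clip(225-g[v0:v0+7,u0:u0+7],0,None)
        vv,uu=np.mgrid[v0:v0+7,u0:u0+7]; q.append(((w*uu).sum()/w.sum(),(w*vv).sum()/w.sum()))
    X=ray("top",q,zz);D=X[0]-X[1];print(nm,np.round(q,2),np.round(X,4),"yaw",np.arctan2(D[1],D[0]))
plan((.567,.189,.15),0)
E
```

```text
loose [[218.73 241.26]
 [218.08 267.96]] [[0.596  0.1895 0.015 ]
 [0.5361 0.1892 0.015 ]] yaw 0.003980754674777304
low [[375.47 244.23]
 [376.3  271.01]] [[ 0.5898 -0.1613  0.025 ]
 [ 0.53   -0.1624  0.025 ]] yaw 0.01691979004463461
t 0.1 pos [ 0.2172 -0.4776  0.2387] F [-0.79  0.56  0.26] open 1.0
axes x,y,z: [-0.91  -0.414 -0.   ] [-0.     0.001 -1.   ] [ 0.414 -0.91  -0.001] j [-1.14  0.24 -0.01  1.32  0.    1.57]
turn [1.300e-03 4.268e-01 2.000e-04] shift cm [-59.44   8.94 -46.18]
turn [ 3.0000e-04 -2.7148e+00 -1.8000e-03] shift cm [-59.44   8.94 -46.18]
```

```bash
python3 -m creep '[[[-3.1,0,-2.4],[0,0,0],0],[[-3.1,0,-2.4],[0,0,0],0],[[-3.1,0,-2.4],[0,0,0],0],[[-3.1,0,-2.4],[0,0,0],0],[[-3.1,0,-2.4],[0,0,0],0],[[-3.1,0,-2.4],[0,0,0],0],[[-3.1,0,-2.4],[0,0,0],0],[[-3.1,0,-2.4],[0,0,0],0],[[-3.1,0,-2.4],[0,0,0],0],[[-3.1,0,-2.4],[0,0,0],0],[[-3.1,0,-2.4],[0,0,0],0],[[-3.1,0,-2.4],[0,0,0],0],[[-3.1,0,-2.4],[0,0,0],0],[[-3.1,0,-2.4],[0,0,0],0],[[-3.1,0,-2.4],[0,0,0],0]]'; python3 - <<'E'
from h import *
plan((.567,.189,.1),0.004)
E
```

```text
clock: 1.35
ee_pos: [0.4983, 0.0602, 0.235]
eef_rot: [-0.422, 1.998, -1.992]
ft_force: [1.1, -0.2, 0.0]
opening: 0.998
t 1.35 pos [0.4983 0.0602 0.235 ] F [ 1.09 -0.2   0.01] open 0.998
axes x,y,z: [-0.916 -0.402  0.003] [-0.004  0.002 -1.   ] [ 0.402 -0.916 -0.004] j [ 0.12  0.2  -0.07  1.3   0.    2.85]
turn [0.0032 0.4096 0.0034] shift cm [-11.5   13.5   -8.99]
turn [ 0.0047 -2.732  -0.0044] shift cm [-11.5   13.5   -8.99]
```

j6 would leave its range with the +0.41 turn, so I use the half-turn-equivalent grasp (-2.73).

```bash
python3 -m creep '[[[0,0,0],[0,-0.124,0],0],[[0,0,0],[0,-0.124,0],0],[[0,0,0],[0,-0.124,0],0],[[0,0,0],[0,-0.124,0],0],[[0,0,0],[0,-0.124,0],0],[[0,0,0],[0,-0.124,0],0],[[0,0,0],[0,-0.124,0],0],[[0,0,0],[0,-0.124,0],0],[[0,0,0],[0,-0.124,0],0],[[0,0,0],[0,-0.124,0],0],[[0,0,0],[0,-0.124,0],0],[[0,0,0],[0,-0.124,0],0],[[0,0,0],[0,-0.124,0],0],[[0,0,0],[0,-0.124,0],0],[[0,0,0],[0,-0.124,0],0],[[0,0,0],[0,-0.124,0],0],[[0,0,0],[0,-0.124,0],0],[[0,0,0],[0,-0.124,0],0],[[0,0,0],[0,-0.124,0],0],[[0,0,0],[0,-0.124,0],0]]'; python3 - <<'E'
from h import *
plan((.567,.189,.1),0.004)
E
```

```text
clock: 3.02
ee_pos: [0.4976, 0.0702, 0.2261]
eef_rot: [-1.564, 0.193, -0.162]
ft_force: [0.7, 0.1, 0.6]
opening: 1.0
t 3.02 pos [0.4976 0.0702 0.2261] F [0.72 0.06 0.64] open 1.0
axes x,y,z: [ 0.974 -0.224 -0.02 ] [-0.02   0.002 -1.   ] [ 0.224  0.975 -0.003] j [ 0.14  0.22 -0.07  1.3   0.    0.36]
turn [ 2.000e-04 -2.297e-01 -1.970e-02] shift cm [ 4.35 12.49 13.17]
turn [2.8900e-02 2.9118e+00 4.0000e-04] shift cm [ 4.35 12.49 13.17]
```

```bash
python3 -m creep '[[[1.1,2.5,3.2],[0,0,0],0],[[1.1,2.5,3.2],[0,0,0],0],[[1.1,2.5,3.2],[0,0,0],0],[[1.1,2.5,3.2],[0,0,0],0],[[0,0,0],[0,-0.115,-0.01],0],[[0,0,0],[0,-0.115,-0.01],0]]'; python3 - <<'E'
from h import *
plan((.567,.189,.03),0.004)
E
```

```text
clock: 3.52
ee_pos: [0.5686, 0.1881, 0.1209]
eef_rot: [-1.572, -0.013, 0.011]
ft_force: [-0.2, -0.2, 0.5]
opening: 1.0
t 3.52 pos [0.5686 0.1881 0.1209] F [-0.2  -0.23  0.5 ] open 1.0
axes x,y,z: [1.    0.015 0.001] [ 0.001 -0.001 -1.   ] [-0.015  1.    -0.001] j [ 0.32  0.42 -0.05  1.1  -0.    0.31]
turn [0.0013 0.0109 0.0013] shift cm [-0.17  9.09  0.11]
turn [ 2.0000e-03 -3.1306e+00 -2.1000e-03] shift cm [-0.17  9.09  0.11]
```

```bash
python3 -m creep '[[[-0.1,3,0.1],[0,0.01,0],0],[[0,3,0],[0,0,0],0],[[0,2,0],[0,0,0],0],[[0,1,0],[0,0,0],0],[[0,0,0],[0,0,0],0]]'; python3 - <<'E'
from h import *
plan((.567,.189,.0115),0.004)
p,d=grab_frame("top");cv2.imwrite("pics/t1.png",p[:,:,::-1])
p,d=grab_frame("scene");cv2.imwrite("pics/s1.png",cv2.resize(p[180:320,340:480,::-1],None,fx=4,fy=4))
E
```

```text
clock: 3.93
ee_pos: [0.5666, 0.1907, 0.0243]
eef_rot: [-1.573, -0.011, 0.014]
ft_force: [-0.6, -0.4, -0.3]
opening: 0.994
t 3.93 pos [0.5666 0.1907 0.0243] F [-0.6  -0.35 -0.3 ] open 0.994
axes x,y,z: [ 1.     0.016 -0.002] [-0.002 -0.002 -1.   ] [-0.016  1.    -0.002] j [ 0.33  0.51 -0.19  0.88 -0.    0.31]
turn [ 0.0024  0.012  -0.0016] shift cm [ 0.04  1.28 -0.16]
turn [-2.4000e-03 -3.1296e+00 -3.7000e-03] shift cm [ 0.04  1.28 -0.16]
```

View pics/s1.png

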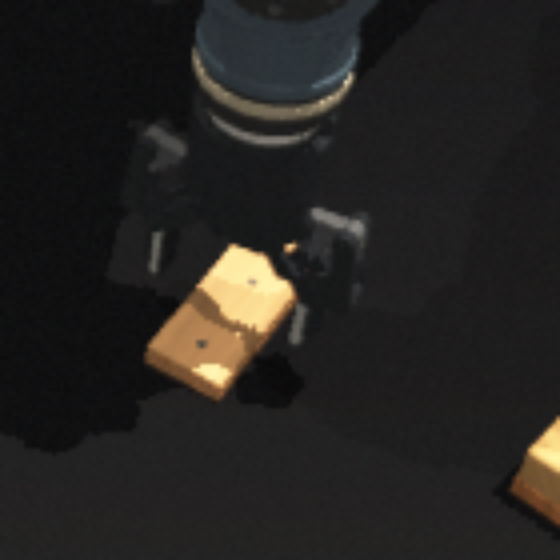

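The jaws straddle the leaf, one finger on each side, at crop positions (155,250) and (300,320). I descend and close.

```bash
python3 -m creep '[[[0,0.8,-0.1],[0,0.01,0],0],[[0,0.5,0],[0,0,0],0],[[0,0,0],[0,0,0],0]]' 30 ; python3 - <<'E'
from h import *
plan((.567,.189,.0115),0.004)
E
```

```text
clock: 4.28
ee_pos: [0.5697, 0.1904, 0.0153]
eef_rot: [-1.571, -0.008, -0.001]
ft_force: [0.6, 0.1, -0.2]
opening: 0.998
t 4.28 pos [0.5697 0.1904 0.0153] F [ 0.56  0.06 -0.23] open 0.998
axes x,y,z: [1.    0.004 0.005] [ 0.005 -0.    -1.   ] [-0.004  1.    -0.   ] j [ 0.32  0.52 -0.2   0.85 -0.    0.32]
turn [0.0001 0.0005 0.0053] shift cm [-0.28  0.37 -0.14]
turn [ 8.4000e-03 -3.1411e+00 -2.0000e-04] shift cm [-0.28  0.37 -0.14]
```

```bash
python3 -m creep '[[[-0.2,0.4,-0.1],[0,0,0],0],[[0,0.1,0],[0,0,0],0.2],[[0,0,0],[0,0,0],0.5],[[0,0,0],[0,0,0],0.8],[[0,0,0],[0,0,0],0.8],[[0,0,0],[0,0,0],0.8],[[0,0,0],[0,0,0],0.8]]' 30 ; python3 - <<'E'
from h import *
plan((.567,.189,.0115),0.004)
E
```

```text
clock: 4.87
ee_pos: [0.5687, 0.1894, 0.0118]
eef_rot: [-1.57, -0.01, -0.003]
ft_force: [-0.5, -0.1, -1.3]
opening: 0.577
t 4.87 pos [0.5687 0.1894 0.0118] F [-0.52 -0.14 -1.25] open 0.577
axes x,y,z: [1.    0.004 0.009] [ 0.009  0.001 -1.   ] [-0.004  1.     0.001] j [ 0.32  0.52 -0.21  0.84 -0.    0.32]
turn [-0.0009  0.0002  0.0085] shift cm [-0.17  0.03 -0.04]
turn [ 1.3400e-02 -3.1414e+00  1.4000e-03] shift cm [-0.17  0.03 -0.04]
```

Gripped: opening 0.577, about 49 mm. Lift and check.

```bash
python3 -m creep '[[[0,-1,0],[0,0,0],0.8],[[0,-2,0],[0,0,0.004],0.8],[[0,-3,0],[0,0,0.004],0.8],[[0,-2,0],[0,0,0],0.8],[[0,0,0],[0,0,0],0.8]]'; python3 - <<'E'
from h import *
plan((.562,-.1615,.085),0.017)
p,d=grab_frame("scene");cv2.imwrite("pics/s2.png",cv2.resize(p[160:320,320:480,::-1],None,fx=3,fy=3))
E
```

```text
clock: 5.28
ee_pos: [0.5666, 0.1889, 0.0955]
eef_rot: [-1.571, -0.0, 0.007]
ft_force: [1.4, 0.9, -1.4]
opening: 0.578
t 5.28 pos [0.5666 0.1889 0.0955] F [ 1.4   0.94 -1.44] open 0.578
axes x,y,z: [ 1.     0.004 -0.004] [-0.004 -0.001 -1.   ] [-0.004  1.    -0.001] j [ 0.32  0.44 -0.09  1.04  0.    0.32]
turn [ 0.0005 -0.0127 -0.0042] shift cm [ -0.61   1.07 -35.04]
turn [6.6000e-03 3.1289e+00 8.0000e-04] shift cm [ -0.61   1.07 -35.04]
```

View pics/s2.png

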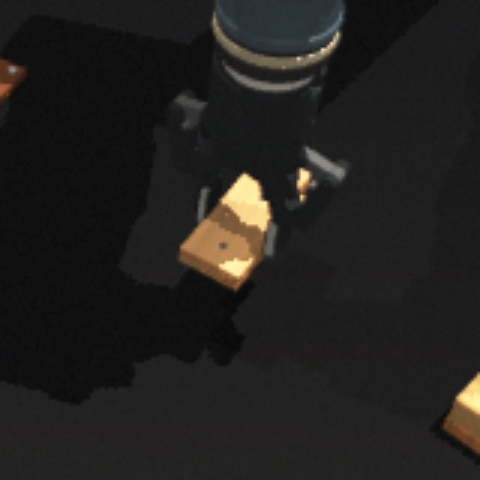

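The leaf is lifted and level in the jaws, at about (230,240) in the crop. Traverse towards the board.

```bash
python3 -m creep '[[[0,0,-1.5],[0,0,0],0.8],[[0,0,-3],[0,0,0],0.8],[[-0.1,0,-3.5],[0,0,0],0.8],[[-0.1,0,-3.5],[0,0,0],0.8],[[-0.1,0,-3.5],[0,0,0],0.8],[[-0.1,0,-3.5],[0,0,0],0.8],[[-0.1,0,-3.5],[0,0,0],0.8],[[-0.1,0,-3.5],[0,0,0],0.8],[[-0.1,0,-3.5],[0,0,0],0.8],[[0,0,-3],[0,0,0],0.8],[[0,0,-1.5],[0,-0.01,0],0.8],[[0,0,0],[0,0,0],0.8]]'; python3 - <<'E'
from h import *
plan((.562,-.1615,.06),0.017)
E
```

```text
clock: 6.33
ee_pos: [0.5518, -0.1655, 0.0829]
eef_rot: [-1.571, -0.0, 0.03]
ft_force: [-0.9, -0.0, -0.7]
opening: 0.576
t 6.33 pos [ 0.5518 -0.1655  0.0829] F [-0.87 -0.01 -0.65] open 0.576
axes x,y,z: [ 1.     0.019 -0.019] [-0.019 -0.001 -1.   ] [-0.019  1.    -0.   ] j [-0.29  0.43 -0.15  1.01 -0.01 -0.31]
turn [ 0.0004  0.0021 -0.019 ] shift cm [1.08 2.27 0.38]
turn [-2.9800e-02 -3.1394e+00 -7.0000e-04] shift cm [1.08 2.27 0.38]
```

```bash
python3 -m creep '[[[0.5,0.5,0.2],[0,0,-0.01],0.8],[[0.5,0.8,0.2],[0,0,-0.009],0.8],[[0,0.6,0],[0,0,0],0.8],[[0,0,0],[0,0,0],0.8],[[0,0,0],[0,0,0],0.8]]'; python3 - <<'E'
from h import *
plan((.562,-.1615,.0375),0.017)
p,d=grab_frame("scene");cv2.imwrite("pics/s3.png",cv2.resize(p[140:260,210:350,::-1],None,fx=4,fy=4))
p,d=grab_frame("top");cv2.imwrite("pics/t3.png",cv2.resize(p[165:325,300:450,::-1],None,fx=3.6,fy=3.6))
E
```

```text
clock: 6.75
ee_pos: [0.5588, -0.1601, 0.0586]
eef_rot: [-1.569, -0.01, 0.016]
ft_force: [0.6, 0.1, -1.2]
opening: 0.573
t 6.75 pos [ 0.5588 -0.1601  0.0586] F [ 0.59  0.06 -1.23] open 0.573
axes x,y,z: [ 1.     0.017 -0.004] [-0.004  0.002 -1.   ] [-0.017  1.     0.002] j [-0.28  0.45 -0.18  0.94  0.   -0.3 ]
turn [-0.0021 -0.0002 -0.0041] shift cm [ 0.33  2.11 -0.15]
turn [ 0.0065  3.1414 -0.0033] shift cm [ 0.33  2.11 -0.15]
```

View pics/s3.png

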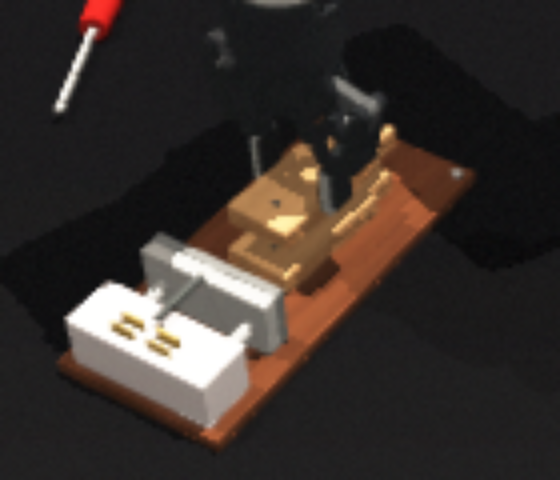

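View pics/t3.png

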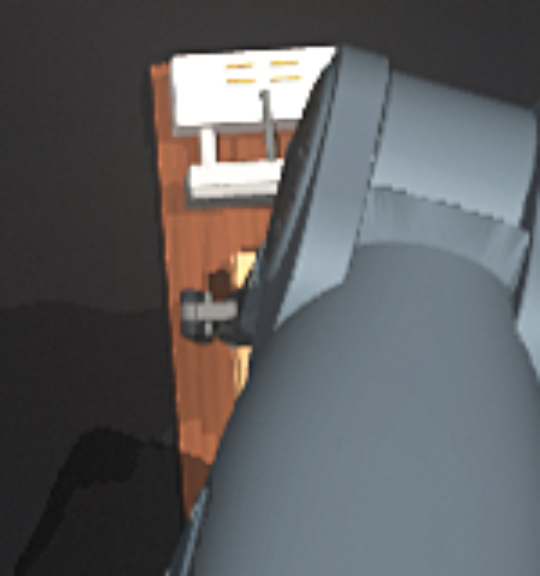

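The upper leaf hovers above the lower one, fronts parallel at crop positions (270,215) and (270,260). The arm hides the lower leaf in the top view. Lowering now.

```bash
python3 -m creep '[[[0.2,0.7,-0.1],[0,0,-0.002],0.8],[[0.1,0.6,0],[0,0,0],0.8],[[0,0.3,0],[0,0,0],0.8],[[0,0.1,0],[0,0,0],0.8],[[0,0,0],[0,0,0],0.8]]'; python3 - <<'E'
from h import *
plan((.562,-.1615,.0372),0.017)
E
```

```text
clock: 7.27
ee_pos: [0.563, -0.1602, 0.0411]
eef_rot: [-1.569, -0.015, 0.015]
ft_force: [-0.2, 0.3, -2.0]
opening: 0.575
t 7.27 pos [ 0.563  -0.1602  0.0411] F [-0.19  0.31 -1.98] open 0.575
axes x,y,z: [ 1.     0.019 -0.   ] [-0.     0.001 -1.   ] [-0.019  1.     0.001] j [-0.28  0.47 -0.2   0.9   0.   -0.3 ]
turn [-0.0014  0.0017 -0.0001] shift cm [-0.1   0.39 -0.12]
turn [-2.0000e-04 -3.1399e+00  2.3000e-03] shift cm [-0.1   0.39 -0.12]
```

```bash
python3 -m creep '[[[-0.1,0.2,-0.1],[0,0,0],0.8],[[0,0.15,0],[0,0,0],0.8],[[0,0.1,0],[0,0,0],0.8],[[0,0,0],[0,0,0],0.8]]'; python3 - <<'E'
from h import *
plan((.562,-.1615,.0368),0.017)
E
```

```text
clock: 7.6
ee_pos: [0.562, -0.1615, 0.0365]
eef_rot: [-1.569, -0.015, 0.014]
ft_force: [0.3, 1.4, 0.2]
opening: 0.574
t 7.6 pos [ 0.562  -0.1615  0.0365] F [0.33 1.39 0.16] open 0.574
axes x,y,z: [1.    0.019 0.   ] [ 0.     0.002 -1.   ] [-0.019  1.     0.002] j [-0.28  0.47 -0.21  0.89  0.   -0.3 ]
turn [-0.0015  0.0015  0.0003] shift cm [-0.   -0.03 -0.  ]
turn [ 5.0000e-04 -3.1401e+00  2.4000e-03] shift cm [-0.   -0.03 -0.  ]
```

Contact: Fz rose by about 2 N at the expected height. Release.

```bash
python3 -m creep '[[[0,0,0],[0,0,0],0.6],[[0,0,0],[0,0,0],0.3],[[0,0,0],[0,0,0],0.1],[[0,0,0],[0,0,0],0.1],[[0,0,0],[0,0,0],0.1]]'; python3 - <<'E'
from h import *
plan((.562,-.1615,.0368),0.017)
p,d=grab_frame("scene");cv2.imwrite("pics/s4.png",cv2.resize(p[140:260,210:350,::-1],None,fx=4,fy=4))
E
```

```text
clock: 8.02
ee_pos: [0.5625, -0.1618, 0.0371]
eef_rot: [-1.57, -0.016, 0.013]
ft_force: [0.7, -0.6, 0.1]
opening: 0.9
t 8.02 pos [ 0.5625 -0.1618  0.0371] F [ 0.66 -0.59  0.08] open 0.9
axes x,y,z: [1.    0.018 0.002] [ 0.002  0.001 -1.   ] [-0.018  1.     0.001] j [-0.28  0.47 -0.21  0.89  0.   -0.3 ]
turn [-0.001   0.0013  0.0016] shift cm [-0.05  0.03  0.03]
turn [ 2.5000e-03 -3.1403e+00  1.5000e-03] shift cm [-0.05  0.03  0.03]
```

View pics/s4.png

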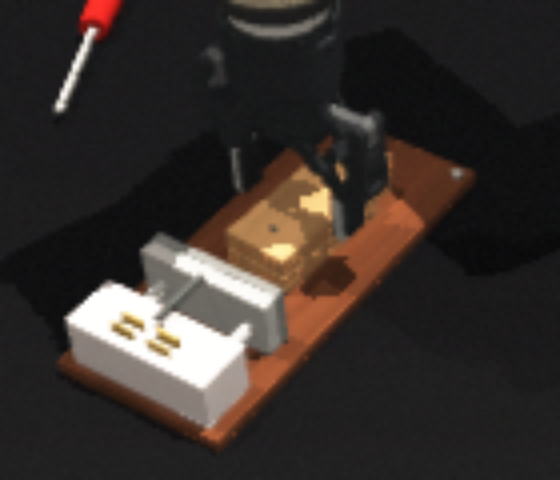

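The leaves are neatly piled, with the square ends in one plane around (270,260). I go down and grip both sides lightly to line them up, then turn the pile to the board's yaw.

```bash
python3 -m creep '[[[0,0.6,0],[0,0,0],0.1],[[0,0.6,0],[0,0,0],0.1],[[0,0.3,0],[0,0,0],0.1],[[0,0,0],[0,0,0],0.1],[[0,0,0],[0,0,0],0.1]]' 20; python3 - <<'E'
from h import *
plan((.562,-.1618,.0215),0.069)
E
```

```text
clock: 8.48
ee_pos: [0.5623, -0.1617, 0.0201]
eef_rot: [-1.57, -0.015, 0.014]
ft_force: [-0.4, -0.3, -0.1]
opening: 0.9
t 8.48 pos [ 0.5623 -0.1617  0.0201] F [-0.36 -0.27 -0.13] open 0.9
axes x,y,z: [1.    0.018 0.001] [ 0.001  0.001 -1.   ] [-0.018  1.     0.001] j [-0.28  0.49 -0.23  0.85  0.   -0.3 ]
turn [-0.001  -0.0507  0.0011] shift cm [-0.03 -0.14 -0.01]
turn [-1.7000e-03  3.0909e+00 -1.6000e-03] shift cm [-0.03 -0.14 -0.01]
```

```bash
python3 -m creep '[[[0,-0.2,0],[0,0,0],0.3],[[0,0,0],[0,0,0],0.5],[[0,0,0],[0,0,0],0.8],[[0,0,0],[0,0,0],0.8],[[0,0,0],[0,0,0],0.8],[[0,0,0],[0,-0.02,0],0.8],[[0,0,0],[0,-0.02,0],0.8],[[0,0,0],[0,-0.01,0],0.8],[[0,0,0],[0,0,0],0.8]]' 20; python3 - <<'E'
from h import *
plan((.562,-.1618,.0215),0.069)
E
```

```text
clock: 9.23
ee_pos: [0.5619, -0.1616, 0.022]
eef_rot: [-1.569, -0.058, 0.058]
ft_force: [-0.6, 0.4, -1.4]
opening: 0.58
t 9.23 pos [ 0.5619 -0.1616  0.022 ] F [-0.58  0.42 -1.42] open 0.58
axes x,y,z: [0.997 0.074 0.   ] [ 0.     0.001 -1.   ] [-0.074  0.997  0.001] j [-0.28  0.49 -0.22  0.86  0.   -0.35]
turn [-0.0014  0.0051  0.0003] shift cm [ 0.01  0.05 -0.02]
turn [ 4.0000e-04 -3.1365e+00  2.1000e-03] shift cm [ 0.01  0.05 -0.02]
```

Pile is square to the board. Release, rise, retreat behind the tongues, and check.

```bash
python3 -m creep '[[[0,0,0],[0,0,0],0.5],[[0,0,0],[0,0,0],0.1],[[0,0,0],[0,0,0],0.1],[[0,0,0],[0,0,0],0.1],[[0,-2,0],[0,0,0],0.1],[[0,-3,0],[0,0,0],0.1],[[0,-3,0],[0,0,0],0.1],[[-2.5,-1,0],[0,0,0],0.5],[[-3.5,0,0],[0,0,0],1],[[-3.5,0,0],[0,0,0],1],[[-2.5,0,0],[0,0,0],1],[[0,0,0],[0,0,0],1]]' 20; python3 - <<'E'
from h import *
plan((.452,-.1705,.022),0.069)
p,d=grab_frame("scene");cv2.imwrite("pics/s5.png",cv2.resize(p[140:260,210:350,::-1],None,fx=4,fy=4))
p,d=grab_frame("top");cv2.imwrite("pics/t5.png",cv2.resize(p[165:325,300:450,::-1],None,fx=3.6,fy=3.6))
E
```

```text
clock: 10.23
ee_pos: [0.44, -0.1706, 0.1164]
eef_rot: [-1.57, -0.062, 0.057]
ft_force: [-0.3, -0.4, -0.6]
opening: 0.194
t 10.23 pos [ 0.44   -0.1706  0.1164] F [-0.3  -0.44 -0.56] open 0.194
axes x,y,z: [0.997 0.075 0.003] [ 0.003 -0.    -1.   ] [-0.075  0.997 -0.   ] j [-0.37  0.22 -0.36  0.98  0.   -0.45]
turn [0.0003 0.0066 0.003 ] shift cm [ 1.17  9.44 -0.08]
turn [ 4.700e-03 -3.135e+00 -4.000e-04] shift cm [ 1.17  9.44 -0.08]
```

View pics/s5.png

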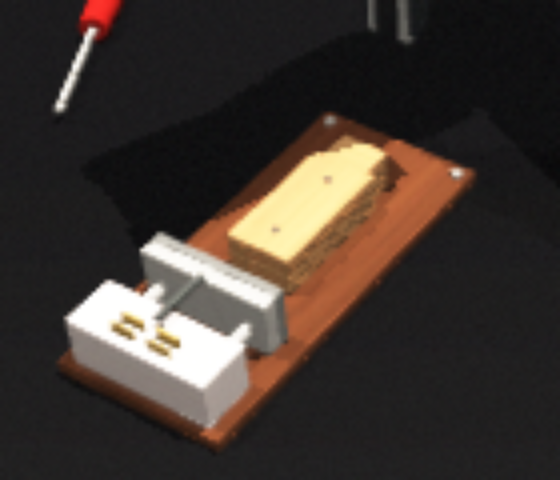

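View pics/t5.png

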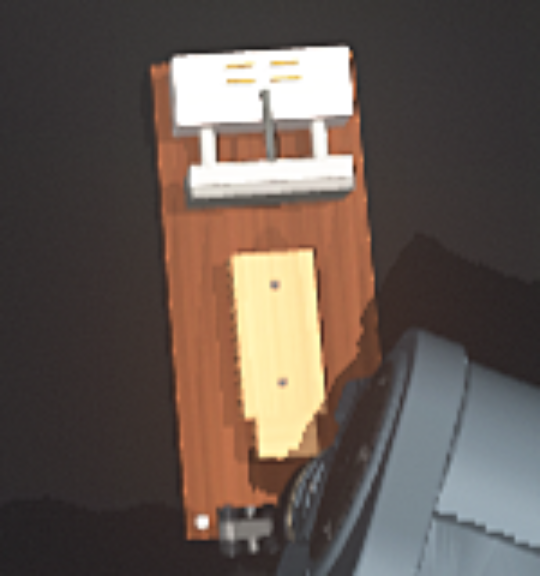

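The pile is neat and parallel to the board, tongue over tongue (tongue end near crop (285,458)). Descend behind it with the jaw shut.

```bash
python3 -m creep '[[[0.4,3,0],[0,0.003,0.002],1],[[0.3,3,0],[0,0.003,0],1],[[0.2,2,0],[0,0,0],1],[[0,0.8,0],[0,0,0],1],[[0,0.2,0],[0,0,0],1],[[0,0,0],[0,0,0],1]]' 20; python3 - <<'E'
from h import *
plan((.470,-.168,.022),0.069)
E
```

```text
clock: 10.83
ee_pos: [0.4635, -0.1723, 0.0259]
eef_rot: [-1.575, -0.067, 0.044]
ft_force: [0.4, 0.3, -0.2]
opening: 0.0
t 10.83 pos [ 0.4635 -0.1723  0.0259] F [ 0.37  0.33 -0.24] open 0.0
axes x,y,z: [0.997 0.071 0.015] [ 0.015 -0.004 -1.   ] [-0.07   0.998 -0.005] j [-0.36  0.35 -0.46  0.75  0.   -0.43]
turn [0.0053 0.0015 0.0145] shift cm [0.67 0.4  0.38]
turn [ 0.0228 -3.14   -0.0083] shift cm [0.67 0.4  0.38]
```

```bash
python3 -m creep '[[[0,0.2,0.2],[0.003,0,0.007],1],[[0,0.15,0.2],[0.002,0,0.007],1],[[0,0,0],[0,0,0],1],[[0,0,0],[0,0,0],1]]' 20; python3 - <<'E'
from h import *
plan((.474,-.1677,.022),0.069)
E
```

```text
clock: 11.17
ee_pos: [0.4659, -0.1685, 0.0248]
eef_rot: [-1.571, -0.058, 0.054]
ft_force: [-0.2, -0.4, -0.0]
opening: 0.002
t 11.17 pos [ 0.4659 -0.1685  0.0248] F [-0.18 -0.45 -0.02] open 0.002
axes x,y,z: [0.997 0.071 0.003] [ 0.003 -0.001 -1.   ] [-0.071  0.997 -0.001] j [-0.35  0.36 -0.45  0.76 -0.   -0.42]
turn [0.0013 0.002  0.0027] shift cm [0.81 0.28 0.02]
turn [ 4.2000e-03 -3.1396e+00 -2.1000e-03] shift cm [0.81 0.28 0.02]
```

```bash
python3 -m creep '[[[0.4,0.15,0],[0,0,0.002],1],[[0.4,0.1,0],[0,0,0],1],[[0.4,0,0],[0,0,0],1],[[0.4,0,0],[0,0,0],1],[[0.4,0,0],[0,0,0],1],[[0.4,0,0],[0,0,0],1],[[0,0,0],[0,0,0],1]]' 20; python3 - <<'E'
from h import *
plan((.519,-.1646,.022),0.069)
p,d=grab_frame("scene");cv2.imwrite("pics/s6.png",cv2.resize(p[140:260,210:350,::-1],None,fx=4,fy=4))
E
```

```text
clock: 11.75
ee_pos: [0.4925, -0.1668, 0.0235]
eef_rot: [-1.572, -0.057, 0.054]
ft_force: [1.2, -0.5, -0.3]
opening: 0.003
t 11.75 pos [ 0.4925 -0.1668  0.0235] F [ 1.19 -0.49 -0.3 ] open 0.003
axes x,y,z: [0.998 0.071 0.002] [ 0.002 -0.002 -1.   ] [-0.071  0.998 -0.002] j [-0.33  0.4  -0.39  0.78 -0.   -0.4 ]
turn [0.0023 0.0017 0.0015] shift cm [2.66 0.15 0.04]
turn [ 2.4000e-03 -3.1399e+00 -3.6000e-03] shift cm [2.66 0.15 0.04]
```

View pics/s6.png

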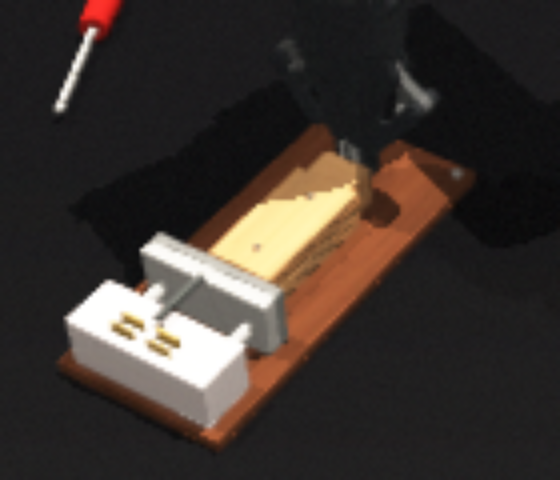

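The pile slides with its tongue end on the fingers at (350,160), still aligned, and the pad is ahead of it. Carry on in small steps.

```bash
python3 -m creep '[[[0.3,0.05,0],[0,0,0],1],[[0.3,0,0],[0,0,0],1],[[0.3,0,0],[0,0,0],1],[[0.2,0,0],[0,0,0],1],[[0,0,0],[0,0,0],1],[[0,0,0],[0,0,0],1]]' 20; python3 - <<'E'
from h import *
plan((.519,-.1646,.022),0.069)
E
```

```text
clock: 12.3
ee_pos: [0.5032, -0.1659, 0.0228]
eef_rot: [-1.572, -0.055, 0.056]
ft_force: [-2.7, -0.1, 2.6]
opening: 0.003
t 12.3 pos [ 0.5032 -0.1659  0.0228] F [-2.72 -0.14  2.64] open 0.003
axes x,y,z: [ 0.998  0.07  -0.001] [-0.    -0.002 -1.   ] [-0.07   0.998 -0.002] j [-0.32  0.41 -0.36  0.8  -0.   -0.39]
turn [ 0.002   0.0014 -0.0006] shift cm [1.59 0.08 0.02]
turn [-9.0000e-04 -3.1402e+00 -3.2000e-03] shift cm [1.59 0.08 0.02]
```

```bash
python3 -m creep '[[[0.2,0,0],[0,0,0],1],[[0.2,0,0],[0,0,0],1],[[0.1,0,0],[0,0,0],1],[[0,0,0],[0,0,0],1],[[0,0,0],[0,0,0],1]]' 20; python3 - <<'E'
from h import *
plan((.519,-.1646,.022),0.069)
E
```

```text
clock: 12.72
ee_pos: [0.5068, -0.1656, 0.0227]
eef_rot: [-1.572, -0.052, 0.058]
ft_force: [-2.5, -0.1, 2.0]
opening: 0.0
t 12.72 pos [ 0.5068 -0.1656  0.0227] F [-2.55 -0.12  2.01] open 0.0
axes x,y,z: [ 0.998  0.07  -0.004] [-0.004 -0.002 -1.   ] [-0.07   0.998 -0.002] j [-0.31  0.42 -0.35  0.8  -0.   -0.38]
turn [ 0.0021  0.0008 -0.0037] shift cm [1.22 0.06 0.02]
turn [-0.0058 -3.1407 -0.0033] shift cm [1.22 0.06 0.02]
```

```bash
python3 -m creep '[[[0.2,0,0],[0,0,-0.002],1],[[0.2,0,0],[0,0,-0.002],1],[[0.1,0,0],[0,0,0],1],[[0,0,0],[0,0,0],1],[[0,0,0],[0,0,0],1]]' 20; python3 - <<'E'
from h import *
plan((.519,-.1646,.022),0.069)
p,d=grab_frame("scene");np.savez("s7.npz",p=p,d=d);cv2.imwrite("pics/s7.png",cv2.resize(p[175:255,220:320,::-1],None,fx=7,fy=7))
p,d=grab_frame("top");cv2.imwrite("pics/t7.png",cv2.resize(p[165:265,335:415,::-1],None,fx=6,fy=6))
E
```

```text
clock: 13.13
ee_pos: [0.5069, -0.1655, 0.0224]
eef_rot: [-1.573, -0.047, 0.06]
ft_force: [-2.3, -1.0, 0.9]
opening: -0.001
t 13.13 pos [ 0.5069 -0.1655  0.0224] F [-2.28 -1.02  0.85] open -0.001
axes x,y,z: [ 0.998  0.068 -0.008] [-0.008 -0.003 -1.   ] [-0.068  0.998 -0.003] j [-0.31  0.42 -0.35  0.81 -0.01 -0.38]
turn [ 0.0026 -0.0006 -0.0084] shift cm [1.21 0.03 0.01]
turn [0.0132 3.1409 0.0042] shift cm [1.21 0.03 0.01]
```

View pics/s7.png

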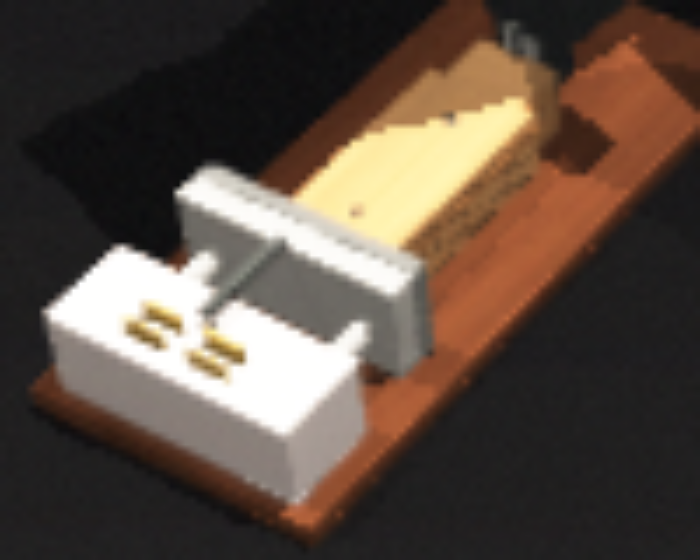

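View pics/t7.png

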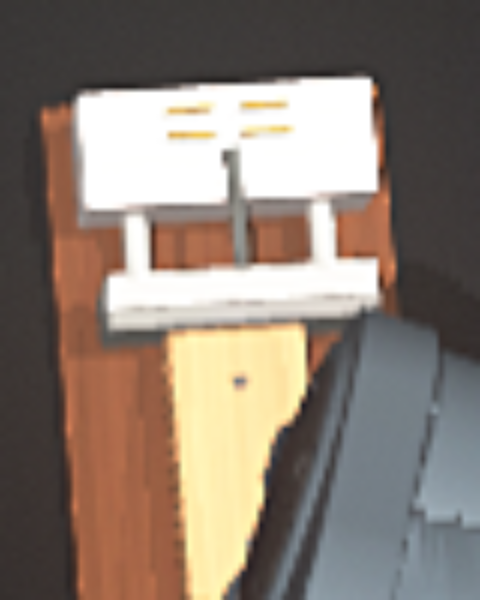

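The square ends are at the pad and the pointer end at (232,155) in the top crop is still short of the near ribs at row 133, so the stop is out. The push is compliant because each row restarts from the measured pose, so I need bigger shifts per row to build force.

```bash
python3 -m creep '[[[0.3,0,0],[0,0,-0.006],1],[[0.4,0,0],[0,0,-0.003],1],[[0.4,0,0],[0,0,0],1]]' 20; python3 - <<'E'
from h import *
plan((.519,-.1646,.022),0.069)
E
python3 -m creep '[[[0.5,0,0],[0,0,0],1],[[0.5,0,0],[0,0,0],1]]' 20; python3 - <<'E'
from h import *
plan((.519,-.1646,.022),0.069)
E
```

```text
clock: 13.48
ee_pos: [0.5102, -0.1648, 0.0219]
eef_rot: [-1.573, -0.043, 0.062]
ft_force: [-15.8, -2.6, 13.2]
opening: -0.002
t 13.48 pos [ 0.5102 -0.1648  0.0219] F [-15.81  -2.6   13.21] open -0.002
axes x,y,z: [ 0.998  0.067 -0.013] [-0.013 -0.004 -1.   ] [-0.067  0.998 -0.003] j [-0.31  0.43 -0.34  0.82 -0.01 -0.38]
turn [ 0.0029 -0.0022 -0.0128] shift cm [ 0.88 -0.02 -0.04]
turn [0.0201 3.1393 0.0046] shift cm [ 0.88 -0.02 -0.04]
clock: 13.65
ee_pos: [0.5125, -0.1642, 0.0215]
eef_rot: [-1.574, -0.03, 0.072]
ft_force: [-20.7, -4.0, 17.3]
opening: -0.001
t 13.65 pos [ 0.5125 -0.1642  0.0215] F [-20.72  -3.99  17.26] open -0.001
axes x,y,z: [ 0.998  0.065 -0.026] [-0.026 -0.005 -1.   ] [-0.065  0.998 -0.003] j [-0.3   0.44 -0.32  0.84 -0.01 -0.37]
turn [ 0.0031 -0.004  -0.0263] shift cm [ 0.64 -0.07 -0.08]
turn [0.0412 3.1373 0.0049] shift cm [ 0.64 -0.07 -0.08]
```

Fz is 17 N upward on the tool. The fingers are dragging down on the leaf ends and jamming them against the board, and the tool is pitching. I back off slightly, straighten and lift the TCP, then push again with a small upward bias.

```bash
python3 -m creep '[[[-0.5,0,0],[0,0,-0.01],1],[[-0.4,0,0],[0,0,-0.01],1],[[0,0,0],[0,0,0],1],[[0,0,0],[0,0,0],1]]' 20; python3 - <<'E'
from h import *
plan((.509,-.1653,.022),0.069)
p,d=grab_frame("scene");cv2.imwrite("pics/s8.png",cv2.resize(p[175:255,220:320,::-1],None,fx=7,fy=7))
E
```

```text
clock: 13.98
ee_pos: [0.5041, -0.1648, 0.0216]
eef_rot: [-1.573, -0.048, 0.054]
ft_force: [0.6, 0.5, -0.1]
opening: -0.001
t 13.98 pos [ 0.5041 -0.1648  0.0216] F [ 0.61  0.48 -0.09] open -0.001
axes x,y,z: [ 0.998  0.065 -0.004] [-0.004 -0.003 -1.   ] [-0.065  0.998 -0.003] j [-0.31  0.42 -0.36  0.8  -0.   -0.38]
turn [ 0.0031 -0.004  -0.004 ] shift cm [ 0.49 -0.04 -0.08]
turn [0.0062 3.1376 0.0048] shift cm [ 0.49 -0.04 -0.08]
```

View pics/s8.png

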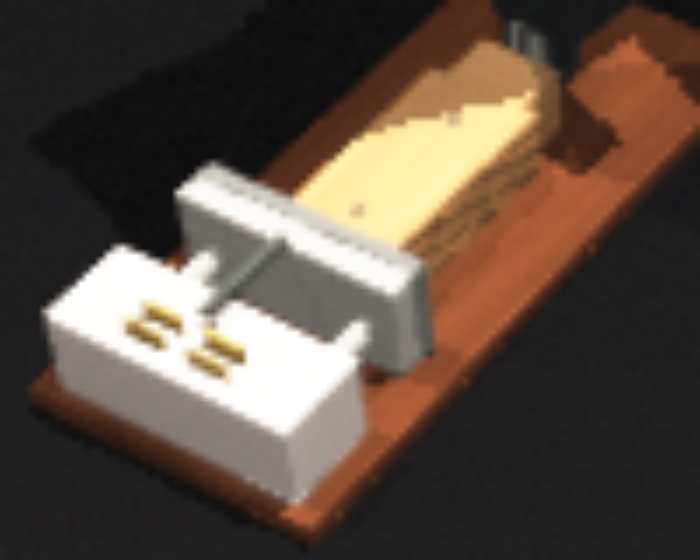

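```bash
python3 -m creep '[[[0,-0.2,-0.05],[0.003,-0.004,-0.004],1],[[0.2,0,0],[0,0,0],1],[[0.3,-0.03,0],[0,0,-0.005],1],[[0.3,-0.05,0],[0,0,-0.01],1]]' 20; python3 - <<'E'
from h import *
plan((.519,-.1646,.0235),0.069)
E
python3 -m creep '[[[0.4,-0.1,0],[0,0,-0.01],1]]' 20;python3 -m creep '[[[0.4,-0.1,0],[0,0,-0.01],1]]' 20; python3 - <<'E'
from h import *
plan((.519,-.1646,.0235),0.069)
E
```

```text
clock: 14.37
ee_pos: [0.5105, -0.1648, 0.0241]
eef_rot: [-1.57, -0.063, 0.046]
ft_force: [-6.7, -1.5, -1.3]
opening: 0.001
t 14.37 pos [ 0.5105 -0.1648  0.0241] F [-6.68 -1.47 -1.26] open 0.001
axes x,y,z: [0.998 0.069 0.01 ] [ 0.01   0.001 -1.   ] [-0.069  0.998  0.   ] j [-0.31  0.41 -0.36  0.79  0.   -0.38]
turn [-0.0001  0.0003  0.0105] shift cm [ 0.85  0.06 -0.04]
turn [ 1.6400e-02 -3.1412e+00  1.0000e-04] shift cm [ 0.85  0.06 -0.04]
clock: 14.45
ee_pos: [0.5125, -0.1644, 0.0243]
eef_rot: [-1.569, -0.067, 0.041]
ft_force: [-7.8, -1.0, -1.1]
opening: 0.001
clock: 14.53
ee_pos: [0.5143, -0.1641, 0.0245]
eef_rot: [-1.569, -0.071, 0.037]
ft_force: [-8.3, -2.1, -0.7]
opening: 0.001
t 14.53 pos [ 0.5143 -0.1641  0.0245] F [-8.33 -2.08 -0.73] open 0.001
axes x,y,z: [0.997 0.068 0.022] [ 0.022  0.002 -1.   ] [-0.068  0.998  0.001] j [-0.31  0.41 -0.36  0.78  0.01 -0.38]
turn [-0.0007 -0.0006  0.0219] shift cm [ 0.46  0.11 -0.08]
turn [-3.4500e-02  3.1408e+00 -1.1000e-03] shift cm [ 0.46  0.11 -0.08]
```

Now it pushes cleanly, with Fz near 0. I continue carefully.

```bash
python3 -m creep '[[[0.4,-0.05,-0.02],[0,0,0.004],1],[[0.4,-0.05,0],[0,0,0.004],1]]' 20; python3 - <<'E'
from h import *
plan((.519,-.1646,.0235),0.069)
p,d=grab_frame("top");cv2.imwrite("pics/t9.png",cv2.resize(p[165:265,335:415,::-1],None,fx=6,fy=6))
p,d=grab_frame("scene");cv2.imwrite("pics/s9.png",cv2.resize(p[175:255,220:320,::-1],None,fx=7,fy=7))
plan((.519,-.1646,.0235),0.069)
E
```

```text
clock: 14.7
ee_pos: [0.5163, -0.1636, 0.0238]
eef_rot: [-1.569, -0.054, 0.051]
ft_force: [-18.6, -5.2, 13.7]
opening: 0.002
t 14.7 pos [ 0.5163 -0.1636  0.0238] F [-18.58  -5.19  13.68] open 0.002
axes x,y,z: [0.998 0.067 0.002] [ 0.002  0.001 -1.   ] [-0.067  0.998  0.001] j [-0.31  0.43 -0.33  0.81  0.   -0.38]
turn [-0.0013 -0.002   0.0023] shift cm [ 0.27  0.03 -0.12]
turn [-3.6000e-03  3.1396e+00 -2.0000e-03] shift cm [ 0.27  0.03 -0.12]
t 14.8 pos [ 0.5164 -0.1636  0.0238] F [-12.11  -2.82   4.29] open 0.003
axes x,y,z: [0.998 0.067 0.002] [ 0.002  0.001 -1.   ] [-0.067  0.998  0.001] j [-0.31  0.43 -0.33  0.81  0.   -0.37]
turn [-0.0012 -0.0019  0.0019] shift cm [ 0.26  0.03 -0.12]
turn [-3.0000e-03  3.1397e+00 -2.0000e-03] shift cm [ 0.26  0.03 -0.12]
```

View pics/t9.png

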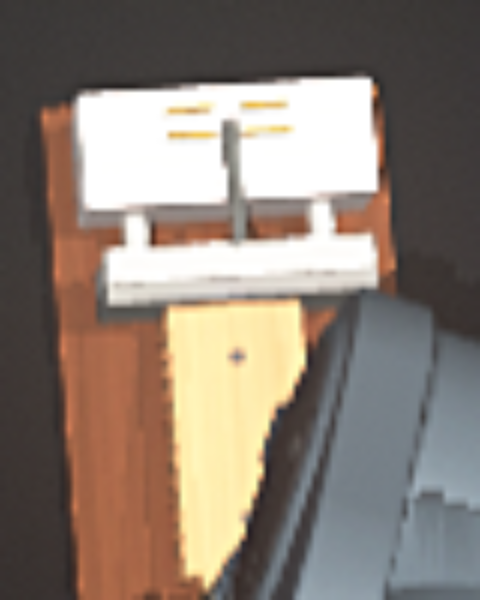

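View pics/s9.png

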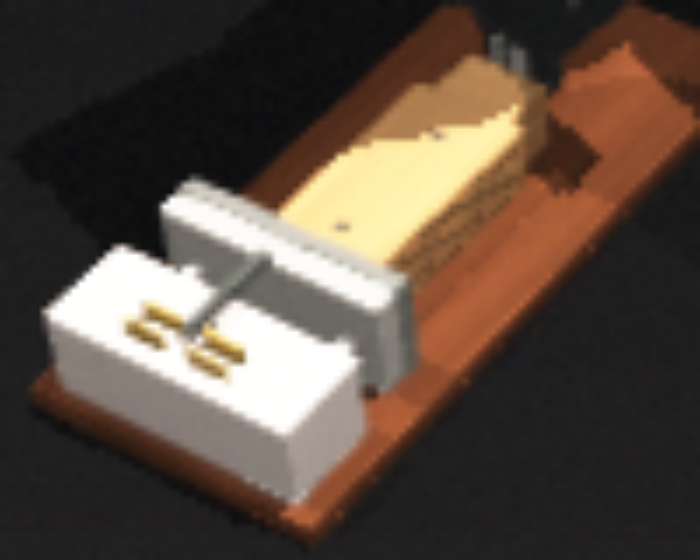

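The pointer end is at (231,120) in the top crop, between the near ribs (row 132) and far ribs (row 105), so the stop is about 10–11 mm back. The pile is flush with the pad. I let time pass on the held target and re-measure.

```bash
python3 - <<'E'
from h import *
for i in range(12):
    p,d=grab_frame("top" if i%2 else "scene")
    s=get_state();print(round(s["clock"],2),np.round(s["ee_pos"],4),np.round(s["ft_force"],1))
    # pointer tip: dark column
    if i%2:
        g=cv2.cvtColor(p,cv2.COLOR_RGB2GRAY)
        col=g[175:206,373].astype(int); print("   ptr col",col[:16])
cv2.imwrite("pics/t10.png",cv2.resize(p[165:265,335:415,::-1],None,fx=6,fy=6))
np.savez("t10.npz",p=p,d=d)
p,d=grab_frame("scene");cv2.imwrite("pics/s10.png",cv2.resize(p[165:255,220:330,::-1],None,fx=7,fy=7,interpolation=cv2.INTER_CUBIC))
E
```

```text
14.85 [ 0.5164 -0.1636  0.0239] [-11.7  -2.8   3.4]
14.9 [ 0.5163 -0.1636  0.0238] [-11.5  -2.7   2.4]
   ptr col [ 63  63  56  33 254 255 255 255 255 243 145 131 137 135 135 134]
14.95 [ 0.5164 -0.1636  0.0239] [-10.9  -3.3   1.9]
15.0 [ 0.5164 -0.1637  0.0238] [-10.3  -3.4   2.6]
   ptr col [ 63  64  57  34 254 255 255 255 255 243 145 131 137 135 135 134]
15.05 [ 0.5163 -0.1636  0.0238] [-11.3  -3.2   2.8]
15.1 [ 0.5163 -0.1636  0.0238] [-10.4  -3.4   3.7]
   ptr col [ 62  63  58  33 253 255 255 255 255 243 147 132 137 135 135 134]
15.15 [ 0.5164 -0.1637  0.0239] [-11.6  -3.6   2.6]
15.2 [ 0.5163 -0.1636  0.0239] [-11.   -3.2   2.9]
   ptr col [ 63  61  58  33 253 255 255 255 255 244 146 130 137 136 136 134]
15.25 [ 0.5164 -0.1636  0.0239] [-11.3  -2.7   2.6]
15.3 [ 0.5164 -0.1636  0.0239] [-10.4  -2.8   2.7]
   ptr col [ 63  62  57  33 253 255 255 255 255 244 147 131 136 136 135 136]
15.35 [ 0.5164 -0.1636  0.0239] [-10.4  -3.1   2. ]
15.4 [ 0.5163 -0.1636  0.0239] [-10.8  -2.2   2. ]
   ptr col [ 63  63  58  34 254 255 255 255 255 244 146 130 135 136 135 135]
```

View pics/t10.png

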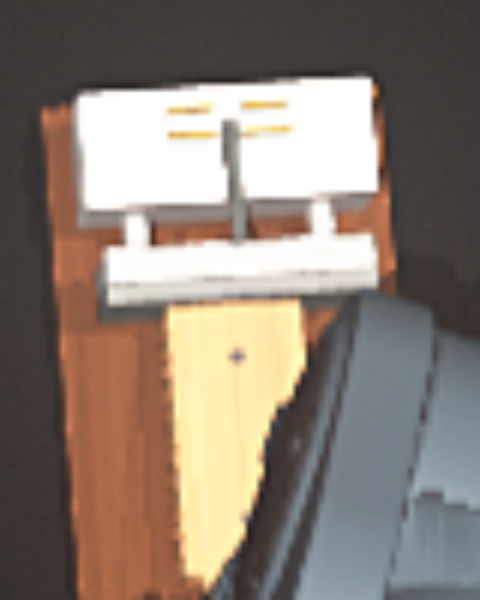

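View pics/s10.png

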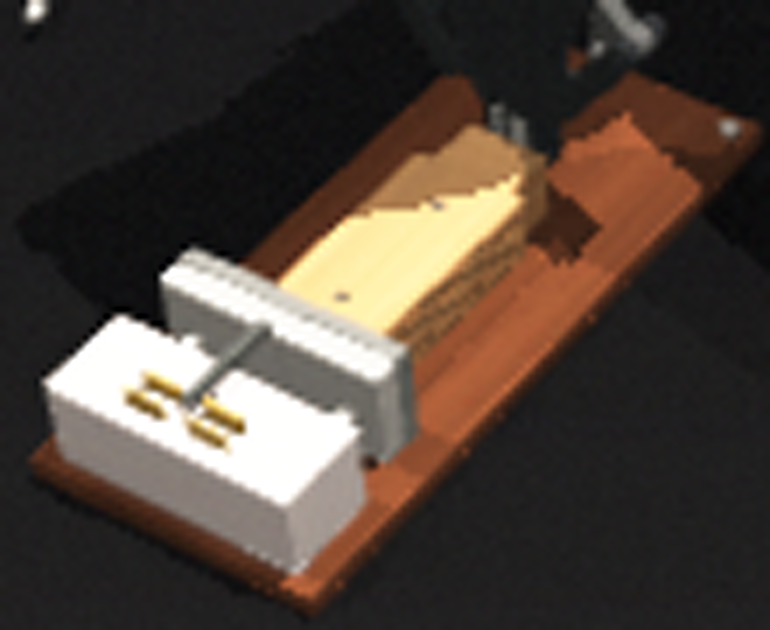

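```bash
python3 - <<'E'
from h import *
a=np.load("top0.npz")["p"];b=np.load("t10.npz")["p"]
for n,p in(("start",a),("now",b)):
    g=cv2.cvtColor(p,cv2.COLOR_RGB2GRAY).astype(int)
    for c in(372,373,374):
        r=next(r for r in range(181,205) if g[r,c]<195 and g[r+1,c]<195); f=r-.5+(g[r,c]-140)/115
        print(n,c,r,round(f,2),np.round(ray("top",[(c,f)],.055)[0],4))
m=comp(leafmask(b),(370,230)); E=[]
for r in range(218,258):
    c=np.where(m[r])[0]; E.append((c.min()-.5,r))
X=ray("top",E,.04);k=np.polyfit(X[:,0],X[:,1],1);print("upper left side slope",k[0],"(board .069)")
h=cv2.cvtColor(b,cv2.COLOR_RGB2HSV)
rib=(h[...,1]>70)&(h[...,0]>12)&(h[...,0]<35); rr=np.argwhere(rib[178:192,360:390]); 
for lo,hi in((178,184),(185,190)):
    q=np.argwhere(rib[lo:hi,360:390])+[lo,360]; print("rib",np.round(q.mean(0),2),np.round(ray("top",[q.mean(0)[::-1]],.051)[0],4),len(q))
E
```

```text
start 372 190 189.76 [ 0.7075 -0.1515  0.055 ]
start 373 190 189.27 [ 0.7086 -0.1538  0.055 ]
start 374 190 189.71 [ 0.7077 -0.156   0.055 ]
now 372 185 184.45 [ 0.7196 -0.1517  0.055 ]
now 373 185 184.55 [ 0.7193 -0.1539  0.055 ]
now 374 186 185.74 [ 0.7166 -0.1561  0.055 ]
upper left side slope 0.056963976516099954 (board .069)
rib [182.41 372.18] [ 0.7251 -0.1526  0.051 ] 17
rib [186.53 373.18] [ 0.7158 -0.1547  0.051 ] 17
```

The pointer has moved about 11 mm, the force is steady at about 11 N and the upper leaf is square to about 0.01 rad. Handing in.

```bash
python3 -c "
from bench import *
print(close_job())"
```

```text
the job is handed in; nothing more can be done
None
```

I laid the loose leaf squarely on the board leaf, tongue over tongue, and lined up both leaves by gripping their sides. I then pushed the pile from its tongue ends with the jaws shut, and handed the job in while still pushing.

**Last checks:**
- **Stop:** the pointer end moved about 9 to 12 mm, depending on the pixel column. It stands between the two brass ribs and held still for 0.6 s.
- **Force:** the wrist force along the push was steady at about 10 to 12 N.
- **Square and flush:** the upper leaf is within about 0.012 rad of the board's direction, and its square end looks flush against the pad.
- **Touching the stop:** only the leaves are against it in the pictures.

**What went wrong:** my first push jammed, with about 17 N downward on the leaves and 20 N forward. I backed off, straightened the tool, raised it 2 mm and pushed again. A second spike of about 19 N forward and 14 N vertical relaxed by itself, leaving about 2 to 3 N vertical.

**Not measured directly:** the lower leaf's front is hidden behind the pad and under the upper leaf. I judged it flush only from the matching leaf lengths and the side view. I did not measure the bystanders afterwards; the arm stayed clear of them by plan.

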